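# Tip gearbox shafts into the long-slot drop box

### The job

Put the two long steel shafts away in the grey drop box that has one long slot: take the black tray they lie in by its upright tab, turn it so that the shafts lie along the slot, and tip it so that both roll off its open edge through the slot into the box. Then set the empty tray down upright on the bench.

Things in the scene. Friction and masses are not known exactly. Their poses are not given: they have to be found in the camera images.
- tray_grip (a point): Centre of the upright grip tab on the back wall of the loose black tray; tab 44 long (x), 10 thick (y), 44 to 88 mm above the bench when the tray stands. x along tray and shafts, y from back wall to open edge, z up. Tray 140 x 74 mm, 0.25 kg, end walls 36 high. The open edge is 70 along +y and 43.5 mm below this point; floor rises 14 degrees to it, so shafts stay while level, roll out tipped 30 to 40 degrees.
- shaft1: One of two like plain round steel shafts, 12 mm in diameter and 110 mm long, about 0.1 kg, lying side by side in the tray against its back wall (this one nearest the wall). Origin at its centre, x along its length.
- shaft2: The other shaft, the same; starts beside shaft1 on the open-edge side. Origin at its centre, x along its length.
- slot (a point): Centre of the slot of a grey steel drop box, fixed, 190 (x) x 110 (y) x 115 mm high; this point is 87 mm above the bench. x along the slot, y across. The top is a funnel mouth 150 x 90 mm, its long sides sloping 45 degrees to the slot, 150 x 34 mm, 28 mm below the rim. Empty below, 76 mm deep. Shafts enter lying along the slot, from either side. A like box with three round holes is not the one.
Things that resemble listed ones, but are neither listed nor needed, are in the scene too. What is shaped like the part that bears tray_grip but green or red is not meant.

How it is judged:
On the way:
1. the tray is held above the slot box (tab within 150 mm of the slot's centre seen from above, at least 80 mm above slot level) with both shafts still in it, in line with the slot within 17 degrees (horizontal distance between tray_grip and slot below 0.15 m and z of tray_grip in the frame of slot above 0.08 m and angle between the x axis of tray_grip and the x axis of slot, either way round below 0.3 rad and distance between each of shaft1, shaft2 and tray_grip below 0.08 m), for 0.1 s.
At the end, for the whole second after the job is handed in: Both shafts lie at rest inside the slot box (centres at least 30 mm below slot level, within the box's walls) and the tray stands upright on the bench (within 6 degrees, tab centre within 10 mm of its standing height of 66 mm) (z of each of shaft1, shaft2 in the frame of slot below -0.03 m and x of shaft1 in the frame of slot between -0.095 and 0.095 m and y of shaft1 in the frame of slot between -0.055 and 0.055 m and linear speed of each of shaft1, shaft2 below 0.05 m/s and x of shaft2 in the frame of slot between -0.095 and 0.095 m and y of shaft2 in the frame of slot between -0.055 and 0.055 m and angle between tray_grip's own z axis and vertical below 0.1 rad and height (world z) of tray_grip between 0.056 and 0.076 m); the robot touches nothing.
It also fails if it takes over 51 s, if anything falls off the work surface, if the arm or the gripper's body presses on something with over 40 N, if the wrist force passes 120 N, or if a joint passes its speed limit or range.

### The arm

A 6-joint arm with a two-finger parallel gripper is mounted at the origin on the work surface. World frame = base frame: x ahead of the robot, y to its left, z up, the work surface at z = 0. Lengths are in m, angles in rad, forces in N, time in s.
With the tool pointing down it reaches from about 0.35 to 0.775 m from the base axis. Payload 7.3 kg.
Tool frame: the origin (TCP) lies at the very end of the fingers, on their centre line; the grasp point (between the pads) lies bot.grasp_offset behind it (bot.grasp_offset is the distance from the TCP to the grasp point, in m); z points along the fingers, y is the line along which they close (so a half turn about z gives the same grasp; the last joint's range is limited). The gripper opens to 92 mm and grips with 3 to 60 N. Pads are 19 mm wide; open, the fingers measure 130 mm over their backs; the gripper's body (75 mm by 190 mm) begins 47 mm behind the grasp point.
Start: joints at [-1.439, 0.342, 1.524, -0, 1.275, -0.146], TCP at [0.144, -0.505, 0.227] pointing down, gripper open.
Joint ranges: [-2.53, 2.53], [-0.77, 2.02], [0.04, 2.7], [-1, 4.14], [0.28, 2.66], [-3.11, 3.11]. Speed limits (rad/s): [2.57, 2.57, 3.14, 3.14, 3.14, 3.14].

### API

Orientations are given as a unit quaternion [w, x, y, z].
In Python, from workcell import get_obs, cams, job, bot gives the robot as it stands. The module is installed in compiled form; this text tells all that it offers.
- The arm moves only by the tool carry_out, never from a script. Its argument "motion" is a list of rows, each an object of numbers: "x", "y", "z": the shift along the tool's x, y, z in m; "twist": the turn about the tool's z in rad; "claw": the opening, from 0 (shut) to 1 (fully open). A call has exactly 8 rows; each row shifts and turns the commanded pose from where the row before left it, along the tool's axes as they then stand; what a row does not reach is not made up. A row lasts 1/12 s, in which the tool goes at most 41.7 mm and 7.16 degrees, less where a joint would pass 70% of its speed; a pose out of reach is approached as far as the arm can. A call is refused whole if a number of a shift passes 0.0417 or a number of a turn 0.125, either way. A call with a gripper value outside its range is refused whole. The fingers move at their own pace and stop on an object; "squeeze" is the grip in N (left out, the last holds). Time passes only in rows, so rows that do not move let the fingers close, or fill a call up. It gives the time, the measured TCP pose, the force, the opening and the grip force at its end, in the units of the state.
- get_obs(): the state, without advancing time (a new reading comes with each control period).
- cams.camera(name): name is "scene" or "top"; returns a dict with "color" (400x640x3 uint8, red, green, blue), "depth" (400x640 float32, m along the optical axis (not along the pixel's ray), 0 where there is no reading), "camera_matrix" (3x3 intrinsics, pixels), "k1" (the pictures are not rectified: a ray, as slopes to the right and down, at radius r is drawn at 1 + k1 r^2 times it, then the intrinsics apply), "camera_from_world" (4x4, takes a point from world to camera coordinates). Camera axes: x right, y up, looking along -z (the intrinsics and any distortion apply to the point x, -y, -z); pixel columns grow to the right and rows downward; lengths in m; the calibration is good to about 2 mm. A picture is of the moment at which its call begins.
- job.finish_job(): hands the job in; it is judged then, once.
The state is a dict: "t": time; "joint_positions": joint angles; "dq": joint speeds; "joint_efforts": joint torques, N m; "tcp_pos": TCP position; "eef_rot": TCP orientation; "force": force on the tool from outside, world axes, zero at the start; "moment": the same for the moment, N m; "finger_gap": opening from 0.0 (shut) to 1.0 (fully open); "grip_force": force on a finger pad.
Only numpy, scipy, OpenCV 4.12 (cv2) and the standard library are available. Lean on these libraries where they do the work, as an engineer would, in place of code of your own. Each camera call takes 0.05 s, during which the arm holds its last target. There are 200 camera calls.

## Working session

There is one attempt and no reset: what is moved stays moved. The work goes in short steps, Python scripts to look and compute and a tool call to move; the robot and the scene stay as the last step left them, time stands still between calls to the robot, and variables do not carry over. Pictures are saved under pics/ and viewed, at most 10 in all, crops included, and the job is handed in when it is done.

Besides the shell and the picture viewer there is one more tool, called in YAML: its name, and indented under it one key for each argument. carry_out: Moves the arm, as the interface text tells. Its arguments: {"type":"object","properties":{"motion":{"type":"array","items":{"type":"object","properties":{"x":{"type":"number"},"y":{"type":"number"},"z":{"type":"number"},"twist":{"type":"number"},"claw":{"type":"number"}}}},"squeeze":{"type":"number"}},"required":["motion"]}

```bash
mkdir -p pics
cat > h.py <<'E'
import numpy as np, cv2
from workcell import get_obs,cams,job,bot
def shot(n):
    return cams.camera(n)
def cloud(c):
    K=c["camera_matrix"];d=c["depth"];h,w=d.shape
    u,v=np.meshgrid(np.arange(w),np.arange(h))
    p=np.stack([u,v],-1).reshape(-1,1,2).astype(float)
    s=cv2.undistortPoints(p,K,np.array([c["k1"],0,0,0,0.]),).reshape(h,w,2)
    P=np.stack([s[...,0]*d,-s[...,1]*d,-d,np.ones_like(d)],-1)
    W=P@np.linalg.inv(c["camera_from_world"]).T
    W=W[...,:3];W[d<=0]=np.nan
    return W
E
python3 - <<'E'
from h import *
for n in("scene","top"):
    c=shot(n);cv2.imwrite(f"pics/{n}0.png",c["color"][...,::-1]);np.save(n+"0.npy",cloud(c))
    print(n,c["k1"],np.linalg.inv(c["camera_from_world"])[:3,3])
print(bot.grasp_offset,get_obs())
E
```

```text
scene -0.13807966091961157 [1.18516364 0.0272447  1.20484958]
top -0.010315354669205901 [0.46365505 0.02330008 1.16351728]
0.0188 {'t': 0.1, 'joint_positions': array([-1.43900505e+00,  3.42641560e-01,  1.52488912e+00,  1.87601131e-05,
        1.27540346e+00, -1.46020429e-01]), 'dq': array([-2.59805774e-04, -1.83628162e-03, -2.24234219e-03,  3.70080129e-04,
        3.33528760e-05, -8.71084987e-05]), 'joint_efforts': array([ 1.91283238e-03, -4.32003129e+01, -2.44695336e+01,  7.19360914e-02,
        5.25762385e-02, -4.95240772e-05]), 'tcp_pos': array([ 0.1439526 , -0.50451637,  0.22613172]), 'eef_rot': array([-6.70661061e-04,  9.90368240e-01,  1.38456848e-01,  1.37437291e-05]), 'force': array([-0.7477989 ,  0.04803674, -0.162784  ]), 'moment': array([0.03771293, 0.00110103, 0.03327041]), 'grip_force': 0.0, 'finger_gap': 0.998177630731295}
```

View pics/scene0.png

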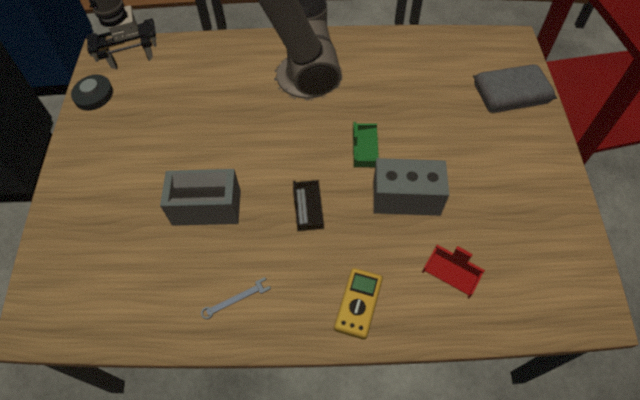

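View pics/top0.png

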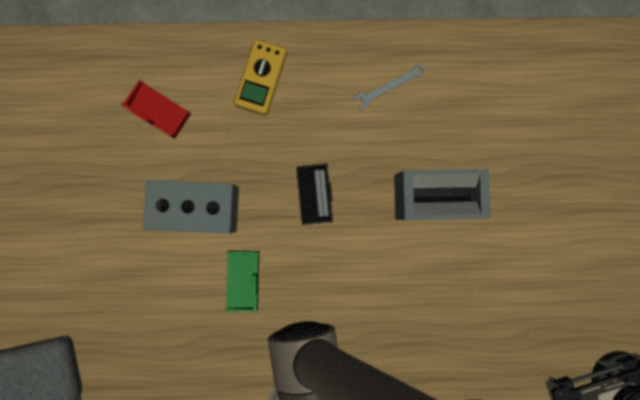

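The scene view has the black tray at (308,205) with its shafts on the left and the slot box at (202,197). In the top view the tray is at (315,194), with its back wall and tab on the right edge near (331,193), and the slot is at (447,195).

Run:
```python
from h import *
im=cv2.imread("pics/top0.png");W=np.load("top0.npy")
def rect(m,lbl):
    P=W[m];P=P[~np.isnan(P[:,0])]
    r=cv2.minAreaRect(P[:,:2].astype(np.float32)*1000);print(lbl,len(P),r,P[:,2].mean());return P
roi=np.zeros(im.shape[:2],bool);roi[155:230,285:345]=1
z=W[...,2]
rect(roi&(z>.003),"tray");rect(roi&(z>.07),"tab");rect(roi&(z>.055),"tab55")
rect(roi&(im.min(2)>85)&(im.max(2)-im.min(2)<30)&(z>.003),"shafts")
print(np.round(np.sort(z[roi])[-60::6],3))
b=np.zeros_like(roi);b[160:225,385:500]=1
P=rect(b&(z>.108),"rim");rect(b&(z<.07)&(z>-.01)&(W[...,1]<-.15)&(W[...,1]>-.4),"low")
b2=np.zeros_like(roi);b2[180:210,410:485]=1
rect(b2&(z<.08),"slot")
b=cv2.resize(im[150:240,280:500],None,fx=3.6,fy=3.6,interpolation=cv2.INTER_CUBIC);cv2.imwrite("pics/crop.png",b)
W2=np.load("scene0.npy");im2=cv2.imread("pics/scene0.png");W=W2;z=W[...,2]
roi=np.zeros(im2.shape[:2],bool);roi[172:240,285:330]=1
rect(roi&(z>.003),"tray s");rect(roi&(z>.055),"tab s");rect(roi&(z>.07),"tab70 s")
b=np.zeros_like(roi);b[165:230,155:245]=1
rect(b&(z>.108),"rim s")
```

```text
tray 2094 ((520.619384765625, -8.265983581542969), (143.84066772460938, 180.4137725830078), 88.84408569335938) 0.02265843897000579
tab 93 ((517.139892578125, -38.54522705078125), (43.54336929321289, 10.00747013092041), 4.626307487487793) 0.08691950046911444
tab55 102 ((517.1366577148438, -38.50591278076172), (43.54336166381836, 10.086326599121094), 4.62595796585083) 0.08486254573092437
shafts 354 ((517.3148803710938, -23.796890258789062), (105.91319274902344, 19.607728958129883), 4.645291328430176) 0.01976346652195381
[0.088 0.088 0.089 0.089 0.09  0.091 0.093   nan   nan   nan]
rim 2038 ((505.1512451171875, -296.89691162109375), (110.34007263183594, 191.8440399169922), 0.005486886482685804) 0.11432901552068005
low 3034 ((515.6019287109375, -290.653564453125), (221.72137451171875, 157.77760314941406), 88.8591079711914) 0.005820243585290928
slot 943 ((508.0093994140625, -318.47412109375), (36.35289001464844, 143.748046875), 0.1857670694589615) 0.008333070084354802
tray s 1534 ((504.0699462890625, -9.825790405273438), (129.01123046875, 218.7260284423828), 88.22544860839844) 0.022374085584231443
tab s 78 ((519.8211669921875, -37.214759826660156), (46.503543853759766, 9.907768249511719), 4.172936916351318) 0.08294991371382378
tab70 s 67 ((519.4566650390625, -37.24955368041992), (45.85066223144531, 9.822696685791016), 4.812578201293945) 0.08631828229558122
rim s 1286 ((505.92474365234375, -295.99652099609375), (191.1346893310547, 116.98422241210938), 89.5439682006836) 0.11450845864630052
```

View pics/crop.png

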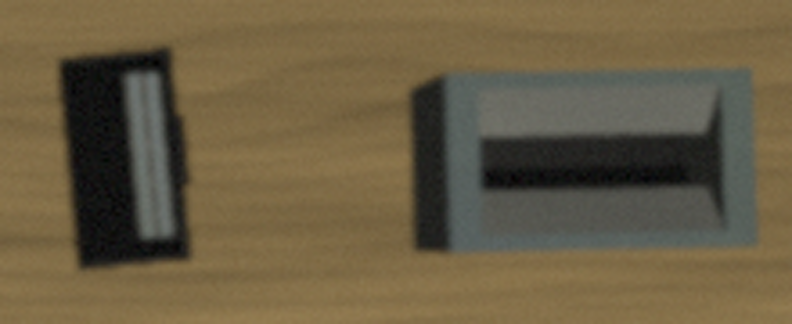

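Tab centre is at (0.518, -0.038), yaw 4.6°, with the open edge towards +y. The slot is at (0.505, -0.297) and runs along world y. The tool can't tilt, so I'll grip the tab across its 44 mm length. That puts the pivot on the tray's x axis: a hard grip carries it level, and easing the grip lets it tip.

```bash
cat > plan.py <<'E'
import sys,json
from h import *
# usage: plan.py x y z angle_deg n [ramp]
def ang(o):
    w,x,y,z=o["eef_rot"];return 2*np.arctan2(y,x)
def main(x,y,z,a,n):
    o=get_obs();p=o["tcp_pos"];a0=ang(o);d=np.array([x,y,z])-p
    da=(np.radians(a)-a0+np.pi)%(2*np.pi)-np.pi
    n=int(n);s=np.arange(n+1)/n;k=np.minimum(4,n/3)/n  # trapezoid
    f=lambda t:np.where(t<k,t*t/(2*k),np.where(t>1-k,1-k-(1-t)**2/(2*k),t-k/2))/(1-k)
    q=f(s)
    for i in range(n):
        h=q[i+1]-q[i];t=a0+da*q[i];dx,dy,dz=d*h
        print(dict(x=round(dx*np.cos(t)+dy*np.sin(t),4),y=round(dx*np.sin(t)-dy*np.cos(t),4),z=round(-dz,4),twist=round(-da*h,4)))
    print("from",p.round(4),np.degrees(a0).round(2))
if __name__=="__main__":main(*map(float,sys.argv[1:]))
E
python3 plan.py 0.518 -0.038 0.15 94.6 24
```

```text
{'x': np.float64(0.003), 'y': np.float64(-0.0022), 'z': np.float64(0.0005), 'twist': np.float64(-0.0086)}
{'x': np.float64(0.0092), 'y': np.float64(-0.0064), 'z': np.float64(0.0014), 'twist': np.float64(-0.0257)}
{'x': np.float64(0.0156), 'y': np.float64(-0.0103), 'z': np.float64(0.0024), 'twist': np.float64(-0.0429)}
{'x': np.float64(0.0224), 'y': np.float64(-0.0134), 'z': np.float64(0.0033), 'twist': np.float64(-0.0601)}
{'x': np.float64(0.0265), 'y': np.float64(-0.0138), 'z': np.float64(0.0038), 'twist': np.float64(-0.0687)}
{'x': np.float64(0.0274), 'y': np.float64(-0.0119), 'z': np.float64(0.0038), 'twist': np.float64(-0.0687)}
{'x': np.float64(0.0282), 'y': np.float64(-0.01), 'z': np.float64(0.0038), 'twist': np.float64(-0.0687)}
{'x': np.float64(0.0288), 'y': np.float64(-0.0081), 'z': np.float64(0.0038), 'twist': np.float64(-0.0687)}
{'x': np.float64(0.0293), 'y': np.float64(-0.0061), 'z': np.float64(0.0038), 'twist': np.float64(-0.0687)}
{'x': np.float64(0.0296), 'y': np.float64(-0.0041), 'z': np.float64(0.0038), 'twist': np.float64(-0.0687)}
{'x': np.float64(0.0298), 'y': np
[... 783 characters left out ...]
wist': np.float64(-0.0687)}
{'x': np.float64(0.0265), 'y': np.float64(0.0138), 'z': np.float64(0.0038), 'twist': np.float64(-0.0687)}
{'x': np.float64(0.0255), 'y': np.float64(0.0156), 'z': np.float64(0.0038), 'twist': np.float64(-0.0687)}
{'x': np.float64(0.0213), 'y': np.float64(0.0152), 'z': np.float64(0.0033), 'twist': np.float64(-0.0601)}
{'x': np.float64(0.0145), 'y': np.float64(0.0117), 'z': np.float64(0.0024), 'twist': np.float64(-0.0429)}
{'x': np.float64(0.0084), 'y': np.float64(0.0074), 'z': np.float64(0.0014), 'twist': np.float64(-0.0257)}
{'x': np.float64(0.0027), 'y': np.float64(0.0025), 'z': np.float64(0.0005), 'twist': np.float64(-0.0086)}
from [ 0.144  -0.5045  0.2261] 15.92
```

carry_out:
  motion:
    - {"x": 0.003, "y": -0.002, "z": 0.0005, "twist": -0.009, "claw": 0.8}
    - {"x": 0.009, "y": -0.0065, "z": 0.0015, "twist": -0.026, "claw": 0.8}
    - {"x": 0.0155, "y": -0.01, "z": 0.0025, "twist": -0.043, "claw": 0.8}
    - {"x": 0.0225, "y": -0.0135, "z": 0.0035, "twist": -0.06, "claw": 0.8}
    - {"x": 0.0265, "y": -0.014, "z": 0.004, "twist": -0.069, "claw": 0.8}
    - {"x": 0.0275, "y": -0.012, "z": 0.004, "twist": -0.069, "claw": 0.8}
    - {"x": 0.028, "y": -0.01, "z": 0.004, "twist": -0.069, "claw": 0.8}
    - {"x": 0.029, "y": -0.008, "z": 0.004, "twist": -0.069, "claw": 0.8}

```text
t: 0.77
tcp_pos: [0.2568, -0.3628, 0.2024]
eef_rot: [-0.0, 0.94, 0.341, 0.0]
force: [0.5, -0.3, 0.5]
finger_gap: 0.8
grip_force: 0.0
```

carry_out:
  motion:
    - {"x": 0.0295, "y": -0.006, "z": 0.004, "twist": -0.069, "claw": 0.8}
    - {"x": 0.0295, "y": -0.004, "z": 0.004, "twist": -0.069, "claw": 0.8}
    - {"x": 0.03, "y": -0.002, "z": 0.004, "twist": -0.069, "claw": 0.8}
    - {"x": 0.03, "y": 0, "z": 0.004, "twist": -0.069, "claw": 0.8}
    - {"x": 0.03, "y": 0.002, "z": 0.004, "twist": -0.069, "claw": 0.8}
    - {"x": 0.0295, "y": 0.004, "z": 0.004, "twist": -0.069, "claw": 0.8}
    - {"x": 0.0295, "y": 0.006, "z": 0.004, "twist": -0.069, "claw": 0.8}
    - {"x": 0.029, "y": 0.008, "z": 0.004, "twist": -0.069, "claw": 0.8}

```text
t: 1.43
tcp_pos: [0.4056, -0.1748, 0.1705]
eef_rot: [-0.0, 0.811, 0.585, 0.0]
force: [0.8, -0.3, -0.2]
finger_gap: 0.798
grip_force: 0.0
```

carry_out:
  motion:
    - {"x": 0.028, "y": 0.01, "z": 0.004, "twist": -0.069, "claw": 0.8}
    - {"x": 0.0275, "y": 0.012, "z": 0.004, "twist": -0.069, "claw": 0.8}
    - {"x": 0.0265, "y": 0.014, "z": 0.004, "twist": -0.069, "claw": 0.8}
    - {"x": 0.0255, "y": 0.0155, "z": 0.004, "twist": -0.069, "claw": 0.8}
    - {"x": 0.0215, "y": 0.015, "z": 0.0035, "twist": -0.06, "claw": 0.8}
    - {"x": 0.0145, "y": 0.0115, "z": 0.0025, "twist": -0.043, "claw": 0.8}
    - {"x": 0.0085, "y": 0.0075, "z": 0.0015, "twist": -0.026, "claw": 0.8}
    - {"x": 0.0025, "y": 0.0025, "z": 0.0005, "twist": -0.009, "claw": 0.8}

```text
t: 2.1
tcp_pos: [0.5164, -0.0347, 0.1463]
eef_rot: [-0.0, 0.674, 0.738, -0.0]
force: [0.0, -0.7, -0.5]
finger_gap: 0.795
grip_force: 0.0
```

```bash
python3 - <<'E'
from h import *
from plan import ang
o=get_obs();print(o["t"],o["tcp_pos"],np.degrees(ang(o)),o["eef_rot"],o["force"])
E
python3 plan.py 0.518 -0.038 0.053 94.6 12 | sed 's/np.float64//g'
```

```text
2.1 [ 0.51636611 -0.03468182  0.14626834] 95.20651394306095 [-3.48725650e-04  6.74260363e-01  7.38493620e-01 -1.19653009e-04] [ 0.01398622 -0.67716222 -0.54120258]
{'x': (-0.0001), 'y': (0.0), 'z': (0.0015), 'twist': (0.0002)}
{'x': (-0.0002), 'y': (0.0001), 'z': (0.0044), 'twist': (0.0005)}
{'x': (-0.0003), 'y': (0.0001), 'z': (0.0073), 'twist': (0.0008)}
{'x': (-0.0004), 'y': (0.0001), 'z': (0.0102), 'twist': (0.0012)}
{'x': (-0.0004), 'y': (0.0002), 'z': (0.0117), 'twist': (0.0013)}
{'x': (-0.0004), 'y': (0.0002), 'z': (0.0117), 'twist': (0.0013)}
{'x': (-0.0004), 'y': (0.0002), 'z': (0.0117), 'twist': (0.0013)}
{'x': (-0.0004), 'y': (0.0002), 'z': (0.0117), 'twist': (0.0013)}
{'x': (-0.0004), 'y': (0.0001), 'z': (0.0102), 'twist': (0.0012)}
{'x': (-0.0003), 'y': (0.0001), 'z': (0.0073), 'twist': (0.0008)}
{'x': (-0.0002), 'y': (0.0001), 'z': (0.0044), 'twist': (0.0005)}
{'x': (-0.0001), 'y': (0.0), 'z': (0.0015), 'twist': (0.0002)}
from [ 0.5164 -0.0347  0.1463] 95.21
```

carry_out:
  motion:
    - {"x": -0.001, "y": 0.0015, "z": 0.004, "twist": 0.005, "claw": 0.8}
    - {"x": -0.001, "z": 0.008, "twist": 0.005, "claw": 0.8}
    - {"x": -0.0014, "z": 0.012, "claw": 0.8}
    - {"z": 0.014, "claw": 0.8}
    - {"z": 0.014, "claw": 0.8}
    - {"z": 0.014, "claw": 0.8}
    - {"z": 0.012, "claw": 0.8}
    - {"z": 0.008, "claw": 0.8}

```text
invalid input at $.motion[1]: expected keys x, y, z, twist, claw
```

carry_out:
  motion:
    - {"z": 0.006, "claw": 0.8}
    - {"z": 0.003, "claw": 0.8}
    - {"z": 0.001, "claw": 0.65}
    - {"claw": 0.55}
    - {"claw": 0.5}
    - {"claw": 0.4}
    - {"claw": 0.3}
    - {"claw": 0.3}
  squeeze: 15

```text
invalid input at $.motion[0]: expected keys x, y, z, twist, claw
```

Run:
```python
from h import *
from plan import ang
o=get_obs();print(o["t"],o["tcp_pos"],np.degrees(ang(o)),o["force"],o["moment"],o["finger_gap"],o["grip_force"])
```

```text
2.1 [ 0.51636611 -0.03468182  0.14626834] 95.20651394306095 [ 0.01398622 -0.67716222 -0.54120258] [-0.00807607 -0.12997497  0.04254608] 0.7952620996964491 0.0
```

All keys are required in every row.

carry_out:
  motion:
    - {"x": -0.001, "y": 0.0015, "z": 0.004, "twist": 0.005, "claw": 0.8}
    - {"x": -0.001, "y": 0, "z": 0.008, "twist": 0.005, "claw": 0.8}
    - {"x": -0.0014, "y": 0, "z": 0.012, "twist": 0, "claw": 0.8}
    - {"x": 0, "y": 0, "z": 0.014, "twist": 0, "claw": 0.8}
    - {"x": 0, "y": 0, "z": 0.014, "twist": 0, "claw": 0.8}
    - {"x": 0, "y": 0, "z": 0.014, "twist": 0, "claw": 0.8}
    - {"x": 0, "y": 0, "z": 0.012, "twist": 0, "claw": 0.8}
    - {"x": 0, "y": 0, "z": 0.008, "twist": 0, "claw": 0.8}

```text
t: 2.77
tcp_pos: [0.5166, -0.0408, 0.0591]
eef_rot: [-0.001, 0.68, 0.733, -0.001]
force: [-0.9, 0.4, -0.4]
finger_gap: 0.798
grip_force: 0.0
```

carry_out:
  motion:
    - {"x": 0, "y": 0, "z": 0.006, "twist": 0, "claw": 0.8}
    - {"x": 0, "y": 0, "z": 0.003, "twist": 0, "claw": 0.8}
    - {"x": 0, "y": 0, "z": 0.001, "twist": 0, "claw": 0.65}
    - {"x": 0, "y": 0, "z": 0, "twist": 0, "claw": 0.55}
    - {"x": 0, "y": 0, "z": 0, "twist": 0, "claw": 0.5}
    - {"x": 0, "y": 0, "z": 0, "twist": 0, "claw": 0.4}
    - {"x": 0, "y": 0, "z": 0, "twist": 0, "claw": 0.3}
    - {"x": 0, "y": 0, "z": 0, "twist": 0, "claw": 0.3}
  squeeze: 15

```text
t: 3.43
tcp_pos: [0.5184, -0.0398, 0.0512]
eef_rot: [0.001, 0.679, 0.734, 0.0]
force: [0.4, 0.2, 1.1]
finger_gap: 0.478
grip_force: 15.0
```

Run:
```python
from h import *
from plan import ang
o=get_obs();print(o["t"],o["tcp_pos"],np.degrees(ang(o)),o["force"],o["moment"],o["finger_gap"],o["grip_force"])
```

```text
3.4333 [ 0.51841793 -0.03979759  0.05116469] 94.41985623492305 [0.37972253 0.2263262  1.08589143] [ 0.00050484 -0.03600689  0.02682773] 0.4776878632228378 15.00064954161644
```

carry_out:
  motion:
    - {"x": 0, "y": 0, "z": 0, "twist": 0, "claw": 0.3}
    - {"x": 0, "y": 0, "z": 0, "twist": 0, "claw": 0.3}
    - {"x": 0, "y": 0, "z": 0, "twist": 0, "claw": 0.3}
    - {"x": 0, "y": 0, "z": -0.001, "twist": 0, "claw": 0.3}
    - {"x": 0, "y": 0, "z": -0.002, "twist": 0, "claw": 0.3}
    - {"x": 0, "y": 0, "z": -0.003, "twist": 0, "claw": 0.3}
    - {"x": 0, "y": 0, "z": -0.004, "twist": 0, "claw": 0.3}
    - {"x": 0, "y": 0, "z": -0.002, "twist": 0, "claw": 0.3}
  squeeze: 60

```text
t: 4.1
tcp_pos: [0.5179, -0.0398, 0.063]
eef_rot: [-0.0, 0.679, 0.734, -0.0]
force: [0.6, 0.6, -3.8]
finger_gap: 0.477
grip_force: 60.0
```

```bash
cat > look.py <<'E'
from h import *
from plan import ang
import sys
o=get_obs();print(o["t"],o["tcp_pos"],np.degrees(ang(o)),o["force"],o["moment"],o["finger_gap"],o["grip_force"])
n=sys.argv[1];c0,c1,r0,r1=map(int,sys.argv[2:6])
c=shot("scene");np.save(f"s{n}.npy",cloud(c))
d=shot("top");np.save(f"t{n}.npy",cloud(d))
a=c["color"][r0:r1,c0:c1,::-1];cv2.imwrite(f"pics/s{n}_f.png",c["color"][...,::-1]);cv2.imwrite(f"pics/t{n}_f.png",d["color"][...,::-1])
cv2.imwrite(f"pics/s{n}.png",cv2.convertScaleAbs(cv2.resize(a,None,fx=3.5,fy=3.5,interpolation=cv2.INTER_CUBIC),alpha=1.6))
E
python3 look.py 1 230 400 120 260
```

```text
4.1 [ 0.5179256  -0.03978214  0.06295729] 94.41248796500105 [ 0.5803426   0.63385993 -3.84721103] [-0.1509991  -0.11227741  0.01513498] 0.4771161893422801 59.998424649238586
```

View pics/s1.png

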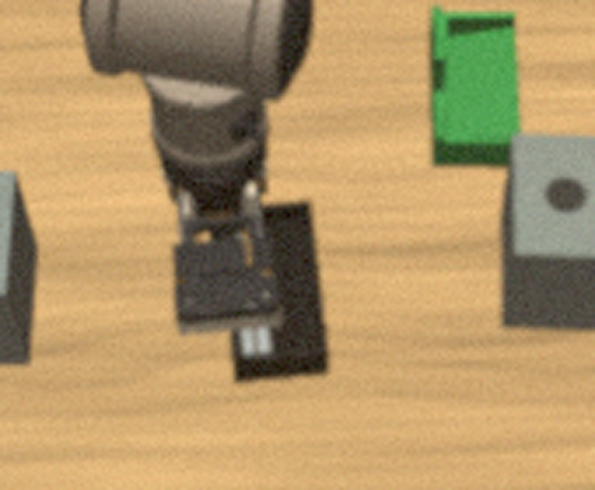

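The picture shows the gripper on the tab at (225,270), with both shafts still in the tray at (255,340). The whole weight is carried, at about 4.4 N. I'll check the tilt from depth and plan the lift.

```bash
cat > tilt.py <<'E'
from h import *
import sys
# profile of heights across the tray (tray y from tab), args: file, tabx, taby, trayx-angle deg
W=np.load(sys.argv[1]);tx,ty,a=map(float,sys.argv[2:5]);a=np.radians(a)
P=W.reshape(-1,3);P=P[~np.isnan(P[:,0])]
d=P[:,:2]-[tx,ty];u=d@[np.cos(a),np.sin(a)];v=d@[-np.sin(a),np.cos(a)]
for lo in range(-40,90,8):
    s=""
    for m in((abs(u)<.066)&(abs(u)>.03),(abs(u)>.0665)&(abs(u)<.07)):
        k=m&(v>=lo/1e3)&(v<(lo+8)/1e3)
        s+=f" {k.sum():4d} {np.round(np.percentile(P[k,2],[20,50,90])*1000,1) if k.sum() else ''}"
    print(lo,s)
E
python3 tilt.py t1.npy .518 -.039 4.4;python3 tilt.py t0.npy .518 -.038 4.6
python3 plan.py 0.518 -0.040 0.195 94.4 16 | sed 's/np.float64//g'|cut -c1-70
```

```text
-40   134 [418.2 423.3 433.8]   16 [171.  437.1 441.8]
-32   164 [393.7 415.7 429.8]   26 [171.4 435.8 440.9]
-24   121 [173.9 399.2 415.6]   13 [170.2 172.4 174.9]
-16   129 [206.  399.5 413.2]    5 [170.7 172.8 173.3]
-8   127 [185.1 398.  411.4]    8 [171.1 172.1 173.6]
0   131 [174.4 396.  410.2]    8 [169.3 171.5 172.9]
8   136 [174.  394.6 410.1]    5 [170.6 171.5 172.9]
16   148 [174.6 390.2 411.8]    7 [171.5 172.8 173.5]
24   164 [149.1 230.8 411.8]   10 [122.8 168.4 172.5]
32   166 [ 26.9 390.6 419.6]    6 [43.6 47.3 49.8]
40   123 [ 28.2 403.7 422.4]    7 [ 47.6  48.2 231.7]
48    72 [390.1 410.3 429.9]    8 [230.3 502.2 503.6]
56   133 [434.  441.1 479.8]   18 [467.8 500.9 502.8]
64   168 [200.3 445.9 501. ]   16 [501.3 505.8 508.5]
72   134 [1.000e-01 4.503e+02 5.047e+02]   22 [507.7 508.7 510.6]
80    81 [ -1.5   0.6 450.9]   11 [ -2.6 459.2 505.8]
88    87 [-2.2 -0.2  2.9]    7 [-1.4 -0.   3.9]
{'x': (-0.0), 'y': (-0.0), 'z': (-0.0014), 'twist': (0.0)}
{'x': (-0.0), 'y': (-0.0), 'z': (-0.0041), 'twist': (0.0)}
{'x': (-0.0), 'y': (-0.0), 'z': (-0.0069), 'twist': (0.0)}

[... 425 characters left out ...]
 (-0.0), 'z': (-0.011), 'twist': (0.0)}
{'x': (-0.0), 'y': (-0.0), 'z': (-0.011), 'twist': (0.0)}
{'x': (-0.0), 'y': (-0.0), 'z': (-0.0096), 'twist': (0.0)}
{'x': (-0.0), 'y': (-0.0), 'z': (-0.0069), 'twist': (0.0)}
{'x': (-0.0), 'y': (-0.0), 'z': (-0.0041), 'twist': (0.0)}
{'x': (-0.0), 'y': (-0.0), 'z': (-0.0014), 'twist': (0.0)}
from [ 0.5182 -0.0399  0.0631] 94.41Traceback (most recent call last):
  File "tilt.py", line 4, in <module>
    W=np.load(sys.argv[1]);tx,ty,a=map(float,sys.argv[2:5]);a=np.radians(a)
    fid = stack.enter_context(open(os.fspath(file), "rb"))
                              ~~~~^^^^^^^^^^^^^^^^^^^^^^^
FileNotFoundError: [Errno 2] No such file or directory: 't0.npy'
```

The tray is level: its end wall top is at 48 mm, which is 36 plus the 12 mm lift. Lifting.

carry_out:
  motion:
    - {"x": 0, "y": 0, "z": -0.0015, "twist": 0, "claw": 0.3}
    - {"x": 0, "y": 0, "z": -0.004, "twist": 0, "claw": 0.3}
    - {"x": 0, "y": 0, "z": -0.007, "twist": 0, "claw": 0.3}
    - {"x": 0, "y": 0, "z": -0.0095, "twist": 0, "claw": 0.3}
    - {"x": 0, "y": 0, "z": -0.011, "twist": 0, "claw": 0.3}
    - {"x": 0, "y": 0, "z": -0.011, "twist": 0, "claw": 0.3}
    - {"x": 0, "y": 0, "z": -0.011, "twist": 0, "claw": 0.3}
    - {"x": 0, "y": 0, "z": -0.011, "twist": 0, "claw": 0.3}

```text
t: 4.87
tcp_pos: [0.5181, -0.0398, 0.1302]
eef_rot: [0.0, 0.679, 0.734, 0.0]
force: [0.0, 0.7, -4.8]
finger_gap: 0.472
grip_force: 60.0
```

carry_out:
  motion:
    - {"x": 0, "y": 0, "z": -0.011, "twist": 0, "claw": 0.3}
    - {"x": 0, "y": 0, "z": -0.011, "twist": 0, "claw": 0.3}
    - {"x": 0, "y": 0, "z": -0.011, "twist": 0, "claw": 0.3}
    - {"x": 0, "y": 0, "z": -0.011, "twist": 0, "claw": 0.3}
    - {"x": 0, "y": 0, "z": -0.009, "twist": 0, "claw": 0.3}
    - {"x": 0, "y": 0, "z": -0.006, "twist": 0, "claw": 0.3}
    - {"x": 0, "y": 0, "z": -0.003, "twist": 0, "claw": 0.3}
    - {"x": 0, "y": 0, "z": -0.001, "twist": 0, "claw": 0.3}

```text
t: 5.53
tcp_pos: [0.5181, -0.0398, 0.1923]
eef_rot: [0.0, 0.679, 0.734, 0.0]
force: [-0.0, 0.7, -4.6]
finger_gap: 0.471
grip_force: 60.0
```

```bash
python3 look.py 2 230 400 80 260
python3 tilt.py s2.npy .518 -.039 4.4
python3 plan.py 0.45 -0.297 0.190 0 40 | sed 's/np.float64//g'
```

```text
5.5333 [ 0.51813204 -0.03981026  0.19232554] 94.411023214178 [-0.04338307  0.67442558 -4.58887006] [-0.09255025 -0.10420065 -0.0208794 ] 0.4714722302197132 59.99852478504181
-40   161 [  1.3 283.7 542.8]   15 [3.000e-01 3.700e+00 5.426e+02]
-32   200 [  1.8 406.1 537.8]   14 [  1.6 300.1 542.4]
-24   267 [  2.  406.4 523.9]   12 [-3.000e-01  7.000e-01  3.018e+02]
-16   306 [  3.7 416.  524.3]   10 [ -0.5 152.6 301.9]
-8   299 [280.7 431.7 530.1]   11 [142.9 178.6 301.6]
0   325 [280.2 424.4 530.3]   28 [148.8 165.1 299.7]
8   323 [217.5 431.7 533.9]   25 [152.8 162.1 300.5]
16   322 [283.4 437.2 536.1]   28 [144.4 167.7 298.6]
24   242 [162.1 464.6 540.7]   25 [142.5 160.6 251.6]
32   240 [154.1 506.  546.8]   23 [147.3 169.7 177.9]
40   245 [155.2 500.6 548.4]   24 [153.2 166.9 177.7]
48   224 [157.7 490.2 542.6]   28 [144.1 162.5 177.2]
56   202 [158.9 174.7 542.8]   28 [148.  162.1 178.1]
64   176 [159.5 165.6 551.8]   40 [148.5 173.1 555.9]
72   103 [  0.9 541.3 554.1]   16 [554.1 558.4 561.9]
80    70 [-5.000e-01  1.700e+00  5.514e+02]   17 [  0.6 553.6 563.4]
88    65 [-2.4 -0.
[... 1892 characters left out ...]
58), 'z': (0.0), 'twist': (0.0458)}
{'x': (-0.0043), 'y': (0.006), 'z': (0.0), 'twist': (0.0458)}
{'x': (-0.004), 'y': (0.0062), 'z': (0.0), 'twist': (0.0458)}
{'x': (-0.0038), 'y': (0.0064), 'z': (0.0), 'twist': (0.0458)}
{'x': (-0.0035), 'y': (0.0065), 'z': (0.0), 'twist': (0.0458)}
{'x': (-0.0032), 'y': (0.0067), 'z': (0.0), 'twist': (0.0458)}
{'x': (-0.0028), 'y': (0.0068), 'z': (0.0), 'twist': (0.0458)}
{'x': (-0.0022), 'y': (0.0061), 'z': (0.0), 'twist': (0.0401)}
{'x': (-0.0014), 'y': (0.0044), 'z': (0.0), 'twist': (0.0286)}
{'x': (-0.0008), 'y': (0.0027), 'z': (0.0), 'twist': (0.0172)}
{'x': (-0.0002), 'y': (0.0009), 'z': (0.0), 'twist': (0.0057)}
from [ 0.5178 -0.0397  0.1915] 94.41
```

carry_out:
  motion:
    - {"x": -0.001, "y": -0.0005, "z": 0, "twist": 0.006, "claw": 0.3}
    - {"x": -0.0025, "y": -0.001, "z": 0, "twist": 0.017, "claw": 0.3}
    - {"x": -0.0045, "y": -0.0015, "z": 0, "twist": 0.029, "claw": 0.3}
    - {"x": -0.006, "y": -0.002, "z": 0, "twist": 0.04, "claw": 0.3}
    - {"x": -0.007, "y": -0.002, "z": 0, "twist": 0.046, "claw": 0.3}
    - {"x": -0.007, "y": -0.0015, "z": 0, "twist": 0.046, "claw": 0.3}
    - {"x": -0.0075, "y": -0.001, "z": 0, "twist": 0.046, "claw": 0.3}
    - {"x": -0.0075, "y": -0.001, "z": 0, "twist": 0.046, "claw": 0.3}

```text
t: 6.3
tcp_pos: [0.5054, -0.0832, 0.1914]
eef_rot: [-0.0, 0.775, 0.632, -0.0]
force: [-0.2, 0.6, -4.9]
finger_gap: 0.475
grip_force: 60.0
```

carry_out:
  motion:
    - {"x": -0.0075, "y": -0.0005, "z": 0, "twist": 0.046, "claw": 0.3}
    - {"x": -0.0075, "y": 0, "z": 0, "twist": 0.046, "claw": 0.3}
    - {"x": -0.0075, "y": 0, "z": 0, "twist": 0.046, "claw": 0.3}
    - {"x": -0.0075, "y": 0.0005, "z": 0, "twist": 0.046, "claw": 0.3}
    - {"x": -0.0075, "y": 0.001, "z": 0, "twist": 0.046, "claw": 0.3}
    - {"x": -0.0075, "y": 0.001, "z": 0, "twist": 0.046, "claw": 0.3}
    - {"x": -0.007, "y": 0.0015, "z": 0, "twist": 0.046, "claw": 0.3}
    - {"x": -0.007, "y": 0.002, "z": 0, "twist": 0.046, "claw": 0.3}

```text
t: 6.97
tcp_pos: [0.4896, -0.1407, 0.1914]
eef_rot: [-0.0, 0.878, 0.479, -0.0]
force: [-0.1, 1.1, -3.8]
finger_gap: 0.478
grip_force: 60.0
```

carry_out:
  motion:
    - {"x": -0.007, "y": 0.002, "z": 0, "twist": 0.046, "claw": 0.3}
    - {"x": -0.007, "y": 0.0025, "z": 0, "twist": 0.046, "claw": 0.3}
    - {"x": -0.007, "y": 0.003, "z": 0, "twist": 0.046, "claw": 0.3}
    - {"x": -0.0065, "y": 0.003, "z": 0, "twist": 0.046, "claw": 0.3}
    - {"x": -0.0065, "y": 0.0035, "z": 0, "twist": 0.046, "claw": 0.3}
    - {"x": -0.0065, "y": 0.004, "z": 0, "twist": 0.046, "claw": 0.3}
    - {"x": -0.006, "y": 0.004, "z": 0, "twist": 0.046, "claw": 0.3}
    - {"x": -0.006, "y": 0.0045, "z": 0, "twist": 0.046, "claw": 0.3}

```text
t: 7.63
tcp_pos: [0.4743, -0.1978, 0.1914]
eef_rot: [-0.0, 0.951, 0.311, -0.0]
force: [-0.9, 0.1, -5.1]
finger_gap: 0.479
grip_force: 60.0
```

carry_out:
  motion:
    - {"x": -0.006, "y": 0.0045, "z": 0, "twist": 0.046, "claw": 0.3}
    - {"x": -0.0055, "y": 0.005, "z": 0, "twist": 0.046, "claw": 0.3}
    - {"x": -0.0055, "y": 0.005, "z": 0, "twist": 0.046, "claw": 0.3}
    - {"x": -0.005, "y": 0.0055, "z": 0, "twist": 0.046, "claw": 0.3}
    - {"x": -0.005, "y": 0.0055, "z": 0, "twist": 0.046, "claw": 0.3}
    - {"x": -0.0045, "y": 0.006, "z": 0, "twist": 0.046, "claw": 0.3}
    - {"x": -0.0045, "y": 0.006, "z": 0, "twist": 0.046, "claw": 0.3}
    - {"x": -0.004, "y": 0.006, "z": 0, "twist": 0.046, "claw": 0.3}

```text
t: 8.3
tcp_pos: [0.4585, -0.2551, 0.1914]
eef_rot: [-0.0, 0.991, 0.131, -0.0]
force: [0.5, 0.1, -5.4]
finger_gap: 0.474
grip_force: 60.0
```

carry_out:
  motion:
    - {"x": -0.004, "y": 0.0065, "z": 0, "twist": 0.046, "claw": 0.3}
    - {"x": -0.0035, "y": 0.0065, "z": 0, "twist": 0.046, "claw": 0.3}
    - {"x": -0.003, "y": 0.0065, "z": 0, "twist": 0.046, "claw": 0.3}
    - {"x": -0.003, "y": 0.007, "z": 0, "twist": 0.046, "claw": 0.3}
    - {"x": -0.002, "y": 0.006, "z": 0, "twist": 0.04, "claw": 0.3}
    - {"x": -0.0015, "y": 0.0045, "z": 0, "twist": 0.029, "claw": 0.3}
    - {"x": -0.001, "y": 0.0025, "z": 0, "twist": 0.017, "claw": 0.3}
    - {"x": 0, "y": 0.001, "z": 0, "twist": 0.006, "claw": 0.3}

```text
t: 8.97
tcp_pos: [0.4469, -0.2978, 0.1915]
eef_rot: [-0.0, 1.0, -0.005, -0.0]
force: [-0.3, -1.0, -4.1]
finger_gap: 0.474
grip_force: 60.0
```

```bash
python3 look.py 3 140 310 80 240
python3 tilt.py s3.npy .45 -.297 -90
```

```text
8.9667 [ 0.44685962 -0.29779865  0.19148867] -0.5745055935152894 [-0.29485816 -0.98172007 -4.10071275] [0.04547008 0.08803584 0.0097181 ] 0.4739660953909372 59.99872326850891
-40    49 [357.  551.3 556.9]    5 [299.3 300.6 302.2]
-32   131 [298.  357.2 555. ]   11 [272.7 299.1 304.5]
-24   151 [300.3 359.  551.9]    9 [297.7 301.  302.6]
-16   179 [302.3 409.8 548.1]   12 [301.9 528.7 537.9]
-8   338 [185.3 358.3 540.7]   35 [174.4 302.1 540.1]
0   537 [155.1 188.2 533.8]   58 [163.2 395.4 536.2]
8   390 [160.3 367.7 539.2]   56 [160.6 499.3 528. ]
16   627 [163.6 300.4 529.2]   36 [114.4 176.  301.8]
24   455 [153.8 279.5 545.4]   45 [ 99.  174.6 300.1]
32   359 [ 96.5 354.8 547.7]   22 [ 91.1 157.8 178.3]
40   228 [160.  512.  548.2]   13 [149.4 163.2 177. ]
48   221 [161.4 506.5 536.6]   15 [154.5 161.5 175. ]
56   122 [160.6 173.3 520.2]   16 [152.7 167.6 178.8]
64    68 [160.7 163.2 172.6]   18 [148.9 161.3 175.7]
72    20 [91.9 93.2 95.6]    1 [90. 90. 90.]
80    31 [ 97.4 100.2 103.4]    3 [97.4 97.6 99.8]
88    27 [106.1 107.8 110.6]    4 [105.7 107.3 109.4]
```

View pics/s3.png

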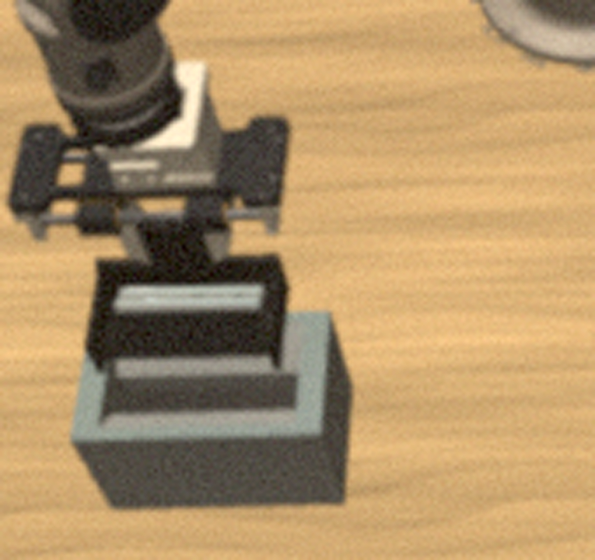

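The tray is level over the box at (190,320), with both shafts in it at (190,298) and in line with the slot. Now I'll ease the grip in steps so it can pivot.

carry_out:
  motion:
    - {"x": 0, "y": 0, "z": 0, "twist": 0, "claw": 0.3}
    - {"x": 0, "y": 0, "z": 0, "twist": 0, "claw": 0.3}
    - {"x": 0, "y": 0, "z": 0, "twist": 0, "claw": 0.3}
    - {"x": 0, "y": 0, "z": 0, "twist": 0, "claw": 0.3}
    - {"x": 0, "y": 0, "z": 0, "twist": 0, "claw": 0.3}
    - {"x": 0, "y": 0, "z": 0, "twist": 0, "claw": 0.3}
    - {"x": 0, "y": 0, "z": 0, "twist": 0, "claw": 0.3}
    - {"x": 0, "y": 0, "z": 0, "twist": 0, "claw": 0.3}
  squeeze: 25

```text
t: 9.73
tcp_pos: [0.4473, -0.2974, 0.1917]
eef_rot: [0.0, 1.0, -0.004, 0.0]
force: [-0.2, -0.4, -4.6]
finger_gap: 0.48
grip_force: 25.0
```

```bash
cat > wall.py <<'E'
from h import *
import sys
o=get_obs();print(o["t"],o["tcp_pos"],o["force"],o["moment"],o["finger_gap"],o["grip_force"])
c=shot("scene");W=cloud(c);cv2.imwrite(f"pics/w{o['t']:.2f}.png",c["color"][...,::-1])
P=W.reshape(-1,3);P=P[~np.isnan(P[:,0])]
tx,ty=o["tcp_pos"][:2]
for lo in range(0,80,8):
    v=P[:,0]-tx;u=P[:,1]-ty
    k=(abs(u)<.071)&(abs(u)>.03)&(v>=lo/1e3)&(v<(lo+8)/1e3)&(P[:,2]<.195)
    print(lo,k.sum(),np.round(np.percentile(P[k,2],[5,20,50,80,95])*1000) if k.sum() else "")
E
python3 wall.py
```

```text
9.7333 [ 0.44726045 -0.2973871   0.19172609] [-0.1798287  -0.42907197 -4.64586421] [-0.03056149  0.07395526  0.02256539] 0.47963268744559484 24.99862164258957
0 312 [ 14.  28. 167. 181. 187.]
8 161 [  9.  13. 149. 162. 177.]
16 150 [  9.  12. 148. 164. 177.]
24 183 [  8.  45. 153. 163. 176.]
32 188 [ 86.  90.  97. 156. 175.]
40 92 [ 89. 154. 158. 170. 177.]
48 78 [154. 157. 160. 171. 178.]
56 77 [156. 159. 161. 169. 177.]
64 112 [145. 158. 163. 166. 177.]
72 25 [ 90.  91. 164. 166. 177.]
```

Still level at 25 N.

carry_out:
  motion:
    - {"x": 0, "y": 0, "z": 0, "twist": 0, "claw": 0.3}
    - {"x": 0, "y": 0, "z": 0, "twist": 0, "claw": 0.3}
    - {"x": 0, "y": 0, "z": 0, "twist": 0, "claw": 0.3}
    - {"x": 0, "y": 0, "z": 0, "twist": 0, "claw": 0.3}
    - {"x": 0, "y": 0, "z": 0, "twist": 0, "claw": 0.3}
    - {"x": 0, "y": 0, "z": 0, "twist": 0, "claw": 0.3}
    - {"x": 0, "y": 0, "z": 0, "twist": 0, "claw": 0.3}
    - {"x": 0, "y": 0, "z": 0, "twist": 0, "claw": 0.3}
  squeeze: 14

```text
t: 10.45
tcp_pos: [0.4473, -0.2974, 0.1917]
eef_rot: [0.0, 1.0, -0.004, 0.0]
force: [0.1, 0.4, -4.5]
finger_gap: 0.481
grip_force: 14.0
```

```bash
python3 wall.py
```

```text
10.45 [ 0.44726357 -0.29740269  0.19172005] [ 0.06019517  0.40575994 -4.45081862] [0.01646053 0.07472227 0.00025112] 0.4805636347452101 13.998836874961853
0 306 [ 16.  30. 167. 181. 187.]
8 164 [  9.  14. 116. 162. 177.]
16 145 [  8.  11. 148. 164. 177.]
24 188 [  9.  90. 154. 162. 176.]
32 175 [ 87.  90.  97. 156. 176.]
40 96 [ 89.  93. 157. 164. 178.]
48 82 [154. 157. 160. 169. 178.]
56 86 [149. 159. 161. 169. 177.]
64 107 [150. 160. 163. 167. 176.]
72 19 [ 88. 124. 164. 166. 178.]
```

carry_out:
  motion:
    - {"x": 0, "y": 0, "z": 0, "twist": 0, "claw": 0.3}
    - {"x": 0, "y": 0, "z": 0, "twist": 0, "claw": 0.3}
    - {"x": 0, "y": 0, "z": 0, "twist": 0, "claw": 0.3}
    - {"x": 0, "y": 0, "z": 0, "twist": 0, "claw": 0.3}
    - {"x": 0, "y": 0, "z": 0, "twist": 0, "claw": 0.3}
    - {"x": 0, "y": 0, "z": 0, "twist": 0, "claw": 0.3}
    - {"x": 0, "y": 0, "z": 0, "twist": 0, "claw": 0.3}
    - {"x": 0, "y": 0, "z": 0, "twist": 0, "claw": 0.3}
  squeeze: 9

```text
t: 11.17
tcp_pos: [0.4473, -0.2974, 0.1917]
eef_rot: [0.0, 1.0, -0.004, -0.0]
force: [-0.7, -0.5, -4.8]
finger_gap: 0.482
grip_force: 9.0
```

```bash
python3 wall.py
```

```text
11.1667 [ 0.44725352 -0.2974089   0.19171574] [-0.73595718 -0.47286102 -4.7837541 ] [0.00452375 0.11397411 0.02127161] 0.48208406777733814 8.998699486255646
0 299 [ 14.  30. 167. 181. 186.]
8 169 [  9.  13. 119. 162. 176.]
16 147 [  7.  11. 112. 164. 177.]
24 180 [  9.  78. 154. 163. 177.]
32 186 [ 87.  90.  97. 156. 175.]
40 91 [ 89.  94. 157. 163. 177.]
48 80 [156. 159. 161. 173. 178.]
56 87 [146. 159. 162. 170. 178.]
64 104 [146. 159. 163. 166. 177.]
72 22 [ 90. 144. 163. 166. 177.]
```

carry_out:
  motion:
    - {"x": 0, "y": 0, "z": 0, "twist": 0, "claw": 0.3}
    - {"x": 0, "y": 0, "z": 0, "twist": 0, "claw": 0.3}
    - {"x": 0, "y": 0, "z": 0, "twist": 0, "claw": 0.3}
    - {"x": 0, "y": 0, "z": 0, "twist": 0, "claw": 0.3}
    - {"x": 0, "y": 0, "z": 0, "twist": 0, "claw": 0.3}
    - {"x": 0, "y": 0, "z": 0, "twist": 0, "claw": 0.3}
    - {"x": 0, "y": 0, "z": 0, "twist": 0, "claw": 0.3}
    - {"x": 0, "y": 0, "z": 0, "twist": 0, "claw": 0.3}
  squeeze: 6.5

```text
t: 11.88
tcp_pos: [0.4473, -0.2974, 0.1918]
eef_rot: [0.0, 1.0, -0.004, 0.0]
force: [0.4, -0.4, -4.3]
finger_gap: 0.48
grip_force: 6.5
```

```bash
python3 wall.py
```

```text
11.8833 [ 0.44726383 -0.29740074  0.19175027] [ 0.37235815 -0.39524029 -4.33328447] [0.03571363 0.08712603 0.00433999] 0.48006331280794334 6.498890519142151
0 312 [ 14.  30. 168. 182. 186.]
8 156 [  9.  12. 117. 161. 177.]
16 145 [  8.  11. 116. 164. 177.]
24 192 [  8.  87. 153. 162. 174.]
32 168 [ 87.  91.  97. 157. 177.]
40 98 [ 89.  93. 157. 164. 178.]
48 90 [152. 158. 160. 173. 179.]
56 76 [152. 159. 161. 168. 179.]
64 111 [146. 158. 162. 167. 176.]
72 19 [ 89.  91. 164. 166. 177.]
```

carry_out:
  motion:
    - {"x": 0, "y": 0, "z": 0, "twist": 0, "claw": 0.3}
    - {"x": 0, "y": 0, "z": 0, "twist": 0, "claw": 0.3}
    - {"x": 0, "y": 0, "z": 0, "twist": 0, "claw": 0.3}
    - {"x": 0, "y": 0, "z": 0, "twist": 0, "claw": 0.3}
    - {"x": 0, "y": 0, "z": 0, "twist": 0, "claw": 0.3}
    - {"x": 0, "y": 0, "z": 0, "twist": 0, "claw": 0.3}
    - {"x": 0, "y": 0, "z": 0, "twist": 0, "claw": 0.3}
    - {"x": 0, "y": 0, "z": 0, "twist": 0, "claw": 0.3}
  squeeze: 5

```text
t: 12.6
tcp_pos: [0.4473, -0.2974, 0.1917]
eef_rot: [0.0, 1.0, -0.004, 0.0]
force: [-0.7, 0.7, -5.4]
finger_gap: 0.479
grip_force: 5.0
```

```bash
python3 wall.py
```

```text
12.6 [ 0.44728505 -0.29739216  0.19173578] [-0.74021778  0.70905605 -5.42098999] [0.01993699 0.02268569 0.01386497] 0.47903325207070946 5.000021159648895
0 203 [ 12.  24. 155. 173. 184.]
8 155 [  9.  13. 113. 159. 172.]
16 192 [  9.  12. 148. 158. 169.]
24 143 [  9.  13. 147. 151. 172.]
32 199 [ 87.  90.  97. 151. 169.]
40 100 [ 89. 146. 150. 155. 169.]
48 83 [147. 150. 151. 160. 169.]
56 117 [139. 149. 152. 157. 167.]
64 14 [127. 152. 153. 163. 167.]
72 7 [85. 88. 90. 91. 92.]
```

It has started to pivot, by about 8°. Keeping 5 N.

carry_out:
  motion:
    - {"x": 0, "y": 0, "z": 0, "twist": 0, "claw": 0.3}
    - {"x": 0, "y": 0, "z": 0, "twist": 0, "claw": 0.3}
    - {"x": 0, "y": 0, "z": 0, "twist": 0, "claw": 0.3}
    - {"x": 0, "y": 0, "z": 0, "twist": 0, "claw": 0.3}
    - {"x": 0, "y": 0, "z": 0, "twist": 0, "claw": 0.3}
    - {"x": 0, "y": 0, "z": 0, "twist": 0, "claw": 0.3}
    - {"x": 0, "y": 0, "z": 0, "twist": 0, "claw": 0.3}
    - {"x": 0, "y": 0, "z": 0, "twist": 0, "claw": 0.3}
  squeeze: 5

```text
t: 13.32
tcp_pos: [0.4473, -0.2974, 0.1917]
eef_rot: [0.0, 1.0, -0.004, 0.0]
force: [-0.0, -0.3, -4.2]
finger_gap: 0.476
grip_force: 5.0
```

```bash
python3 wall.py
```

```text
13.3167 [ 0.44726908 -0.2974146   0.19173254] [-3.93863214e-03 -3.05693600e-01 -4.24124367e+00] [ 0.06080756  0.10116405 -0.0138527 ] 0.47615316722644485 4.9999165534973145
0 189 [ 13.  22. 154. 169. 183.]
8 162 [  9.  12. 117. 160. 173.]
16 185 [  8.  12. 148. 158. 169.]
24 153 [  9.  14. 146. 153. 171.]
32 191 [ 87.  91.  97. 151. 168.]
40 102 [ 88. 140. 150. 154. 170.]
48 85 [147. 150. 152. 161. 168.]
56 121 [136. 148. 152. 155. 167.]
64 12 [152. 152. 154. 163. 166.]
72 9 [89. 90. 91. 93. 95.]
```

carry_out:
  motion:
    - {"x": 0, "y": 0, "z": 0, "twist": 0, "claw": 0.3}
    - {"x": 0, "y": 0, "z": 0, "twist": 0, "claw": 0.3}
    - {"x": 0, "y": 0, "z": 0, "twist": 0, "claw": 0.3}
    - {"x": 0, "y": 0, "z": 0, "twist": 0, "claw": 0.3}
    - {"x": 0, "y": 0, "z": 0, "twist": 0, "claw": 0.3}
    - {"x": 0, "y": 0, "z": 0, "twist": 0, "claw": 0.3}
    - {"x": 0, "y": 0, "z": 0, "twist": 0, "claw": 0.3}
    - {"x": 0, "y": 0, "z": 0, "twist": 0, "claw": 0.3}
  squeeze: 4.2

```text
t: 14.03
tcp_pos: [0.4473, -0.2974, 0.1917]
eef_rot: [0.0, 1.0, -0.004, 0.0]
force: [-0.2, -1.0, -4.6]
finger_gap: 0.476
grip_force: 4.2
```

```bash
python3 wall.py
```

```text
14.0333 [ 0.44726683 -0.29739932  0.19172061] [-0.1567933  -1.0451095  -4.59118799] [ 0.04770837  0.11588684 -0.00327768] 0.4761567578120308 4.199930056929588
0 199 [ 13.  22. 155. 171. 182.]
8 153 [  9.  12. 117. 159. 173.]
16 182 [  9.  12. 148. 158. 171.]
24 155 [  8.  13. 148. 153. 171.]
32 188 [ 86.  91.  97. 150. 169.]
40 110 [ 89. 147. 150. 155. 169.]
48 85 [141. 149. 152. 162. 170.]
56 112 [139. 147. 152. 156. 166.]
64 14 [127. 151. 154. 157. 167.]
72 9 [88. 89. 90. 91. 91.]
```

Static friction is holding it at about 9°. A gentle sawtooth shake that jerks towards the open side should ratchet it on.

carry_out:
  motion:
    - {"x": -0.003, "y": 0, "z": 0, "twist": 0, "claw": 0.3}
    - {"x": -0.006, "y": 0, "z": 0, "twist": 0, "claw": 0.3}
    - {"x": -0.006, "y": 0, "z": 0, "twist": 0, "claw": 0.3}
    - {"x": 0.015, "y": 0, "z": 0, "twist": 0, "claw": 0.3}
    - {"x": 0.008, "y": 0, "z": 0, "twist": 0, "claw": 0.3}
    - {"x": 0.002, "y": 0, "z": 0, "twist": 0, "claw": 0.3}
    - {"x": -0.004, "y": 0, "z": 0, "twist": 0, "claw": 0.3}
    - {"x": -0.006, "y": 0, "z": 0, "twist": 0, "claw": 0.3}
  squeeze: 4.2

```text
t: 14.75
tcp_pos: [0.4469, -0.2972, 0.1915]
eef_rot: [-0.0, 1.0, -0.004, -0.0]
force: [-0.3, -0.2, -3.8]
finger_gap: 0.478
grip_force: 4.2
```

```bash
python3 wall.py
```

```text
14.75 [ 0.44687437 -0.29723344  0.19147494] [-0.31287555 -0.20328019 -3.79472976] [ 0.01539415  0.08017348 -0.04664888] 0.478441996996432 4.200038239359856
0 151 [ 13.  21. 136. 142. 162.]
8 175 [ 10.  13. 134. 139. 159.]
16 163 [  9.  11. 133. 139. 156.]
24 136 [  9.  12. 125. 138. 152.]
32 190 [ 86.  91.  97. 142. 147.]
40 121 [ 89. 127. 138. 143. 145.]
48 68 [130. 135. 138. 140. 142.]
56 12 [134. 134. 137. 139. 139.]
64 0 
72 7 [86. 89. 90. 90. 91.]
```

carry_out:
  motion:
    - {"x": -0.004, "y": 0, "z": 0, "twist": 0, "claw": 0.3}
    - {"x": -0.002, "y": 0, "z": 0, "twist": 0, "claw": 0.3}
    - {"x": 0, "y": 0, "z": 0, "twist": 0, "claw": 0.3}
    - {"x": 0, "y": 0, "z": 0, "twist": 0, "claw": 0.3}
    - {"x": 0, "y": 0, "z": 0, "twist": 0, "claw": 0.3}
    - {"x": 0, "y": 0, "z": 0, "twist": 0, "claw": 0.3}
    - {"x": 0, "y": 0, "z": 0, "twist": 0, "claw": 0.3}
    - {"x": 0, "y": 0, "z": 0, "twist": 0, "claw": 0.3}
  squeeze: 4.5

```text
t: 15.47
tcp_pos: [0.4414, -0.2974, 0.1917]
eef_rot: [0.0, 1.0, -0.004, 0.0]
force: [0.2, -0.5, -2.5]
finger_gap: 0.476
grip_force: 4.5
```

```bash
python3 wall.py;python3 look.py 4 140 310 80 240
```

```text
15.4667 [ 0.44137635 -0.29740083  0.19174688] [ 0.17625747 -0.54146571 -2.50967401] [-0.06037219 -0.05206801  0.01300352] 0.47564442484763003 4.4996461272239685
0 92 [133. 135. 139. 158. 165.]
8 194 [ 10.  16.  31. 139. 158.]
16 156 [  8.  12. 132. 138. 154.]
24 228 [  8.  13. 106. 133. 149.]
32 225 [ 12.  94. 101. 132. 145.]
40 141 [ 86.  89.  93. 131. 145.]
48 3 [92. 92. 92. 93. 94.]
56 0 
64 1 [100. 100. 100. 100. 100.]
72 0 
15.5167 [ 0.44137472 -0.29734599  0.19173115] -0.46053736574358795 [-0.21646342  0.95563288 -2.17957184] [-0.07219982  0.02187436 -0.00266071] 0.479170543812398 4.499508440494537
```

View pics/s4.png

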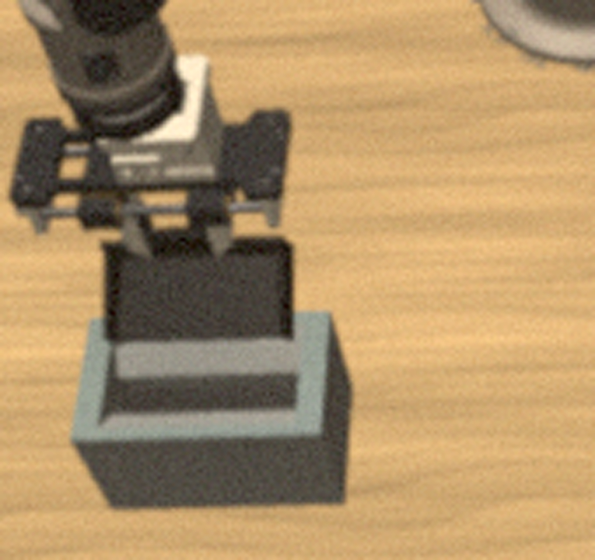

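The tray at (200,290) is empty, tipped about 28°, and the force has dropped to 2.5 N. I'll firm the grip, move clear and lower it so the lip touches first and the tray swings back flat.

carry_out:
  motion:
    - {"x": 0, "y": 0, "z": 0, "twist": 0, "claw": 0.3}
    - {"x": 0, "y": 0, "z": -0.003, "twist": 0, "claw": 0.3}
    - {"x": 0, "y": 0, "z": -0.006, "twist": 0, "claw": 0.3}
    - {"x": 0, "y": -0.003, "z": -0.006, "twist": 0, "claw": 0.3}
    - {"x": 0, "y": -0.008, "z": -0.003, "twist": 0, "claw": 0.3}
    - {"x": 0, "y": -0.013, "z": 0, "twist": 0, "claw": 0.3}
    - {"x": 0, "y": -0.016, "z": 0, "twist": 0, "claw": 0.3}
    - {"x": 0, "y": -0.018, "z": 0, "twist": 0, "claw": 0.3}
  squeeze: 15

```text
t: 16.28
tcp_pos: [0.4414, -0.2376, 0.2096]
eef_rot: [-0.0, 1.0, -0.004, -0.0]
force: [-0.4, 0.4, -2.8]
finger_gap: 0.484
grip_force: 15.0
```

carry_out:
  motion:
    - {"x": 0, "y": -0.02, "z": 0, "twist": 0, "claw": 0.3}
    - {"x": 0, "y": -0.02, "z": 0, "twist": 0, "claw": 0.3}
    - {"x": 0, "y": -0.02, "z": 0, "twist": 0, "claw": 0.3}
    - {"x": 0, "y": -0.02, "z": 0, "twist": 0, "claw": 0.3}
    - {"x": 0, "y": -0.02, "z": 0, "twist": 0, "claw": 0.3}
    - {"x": 0, "y": -0.02, "z": 0, "twist": 0, "claw": 0.3}
    - {"x": 0, "y": -0.018, "z": 0, "twist": 0, "claw": 0.3}
    - {"x": 0, "y": -0.016, "z": 0, "twist": 0, "claw": 0.3}

```text
t: 16.95
tcp_pos: [0.442, -0.0826, 0.2096]
eef_rot: [-0.0, 1.0, -0.003, -0.0]
force: [-0.5, -0.4, -2.2]
finger_gap: 0.478
grip_force: 15.0
```

carry_out:
  motion:
    - {"x": 0, "y": -0.013, "z": 0.003, "twist": 0, "claw": 0.3}
    - {"x": 0, "y": -0.009, "z": 0.006, "twist": 0, "claw": 0.3}
    - {"x": 0, "y": -0.005, "z": 0.009, "twist": 0, "claw": 0.3}
    - {"x": 0, "y": -0.002, "z": 0.012, "twist": 0, "claw": 0.3}
    - {"x": 0, "y": 0, "z": 0.012, "twist": 0, "claw": 0.3}
    - {"x": 0, "y": 0, "z": 0.012, "twist": 0, "claw": 0.3}
    - {"x": 0, "y": 0, "z": 0.012, "twist": 0, "claw": 0.3}
    - {"x": 0, "y": 0, "z": 0.012, "twist": 0, "claw": 0.3}

```text
t: 17.62
tcp_pos: [0.4426, -0.0561, 0.1304]
eef_rot: [-0.0, 1.0, -0.004, -0.0]
force: [-0.2, 0.2, -2.1]
finger_gap: 0.479
grip_force: 15.0
```

```bash
python3 wall.py
```

```text
17.6167 [ 0.4425888  -0.05605572  0.13035491] [-0.15941966  0.18441312 -2.100628  ] [ 0.03640594 -0.00501291  0.02098258] 0.4794638806182102 14.999592751264572
0 144 [ -3.   0.  73.  79. 105.]
8 195 [ -2.  -0.  74. 101. 160.]
16 140 [-3. -0. 69. 75. 93.]
24 159 [-3.  0. 68. 74. 87.]
32 150 [-2.  0. 66. 71. 82.]
40 103 [-4. -2.  2. 71. 83.]
48 70 [-4. -2. -0.  2.  5.]
56 73 [-3. -2. -0.  2.  5.]
64 67 [-4. -2.  0.  2.  4.]
72 75 [-4. -2.  1.  3.  4.]
```

carry_out:
  motion:
    - {"x": 0, "y": 0, "z": 0.009, "twist": 0, "claw": 0.3}
    - {"x": 0, "y": 0, "z": 0.009, "twist": 0, "claw": 0.3}
    - {"x": 0, "y": 0, "z": 0.009, "twist": 0, "claw": 0.3}
    - {"x": 0, "y": 0, "z": 0.009, "twist": 0, "claw": 0.3}
    - {"x": 0, "y": 0, "z": 0.008, "twist": 0, "claw": 0.3}
    - {"x": 0, "y": 0, "z": 0.006, "twist": 0, "claw": 0.3}
    - {"x": 0, "y": 0, "z": 0.004, "twist": 0, "claw": 0.3}
    - {"x": 0, "y": 0, "z": 0.003, "twist": 0, "claw": 0.3}
  squeeze: 8

```text
t: 18.33
tcp_pos: [0.4429, -0.0563, 0.0748]
eef_rot: [0.0, 1.0, -0.004, -0.0]
force: [-4.8, 0.6, 9.7]
finger_gap: 0.481
grip_force: 8.0
```

carry_out:
  motion:
    - {"x": 0, "y": 0, "z": 0.002, "twist": 0, "claw": 0.3}
    - {"x": 0, "y": 0, "z": 0.002, "twist": 0, "claw": 0.3}
    - {"x": 0, "y": 0, "z": 0.002, "twist": 0, "claw": 0.3}
    - {"x": 0, "y": 0, "z": 0.002, "twist": 0, "claw": 0.3}
    - {"x": 0, "y": 0, "z": 0.002, "twist": 0, "claw": 0.3}
    - {"x": 0, "y": 0, "z": 0.002, "twist": 0, "claw": 0.3}
    - {"x": 0, "y": 0, "z": 0.002, "twist": 0, "claw": 0.3}
    - {"x": 0, "y": 0, "z": 0.002, "twist": 0, "claw": 0.3}

```text
t: 19.0
tcp_pos: [0.4429, -0.0563, 0.0592]
eef_rot: [0.0, 1.0, -0.004, -0.0]
force: [-4.6, 0.7, 9.8]
finger_gap: 0.482
grip_force: 8.0
```

```bash
python3 wall.py
```

```text
19.0 [ 0.4429237  -0.05634122  0.05923816] [-4.58507814  0.68717973  9.84549079] [ 0.10107667  0.84154698 -0.02901762] 0.48204162363954844 7.997097820043564
0 124 [ 20.  23.  43. 166. 171.]
8 125 [ 20.  22.  39.  91. 170.]
16 226 [ 20.  24. 159. 171. 189.]
24 268 [ -3.  20. 143. 162. 170.]
32 229 [ -2.   1.  24. 144. 153.]
40 79 [-5. -2.  1.  4. 37.]
48 66 [-4. -2.  0.  2.  5.]
56 73 [-3. -2.  1.  3.  4.]
64 63 [-4. -2. -1.  2.  4.]
72 79 [-3. -2.  1.  2.  4.]
```

```bash
python3 look.py 5 200 370 80 240
```

```text
19.05 [ 0.44274152 -0.05631154  0.05893311] -0.45694671788467495 [-5.1789881   0.78050112  8.18297978] [ 0.03585751  0.69754996 -0.01046112] 0.4762368595856704 7.9984451830387115
```

View pics/s5.png

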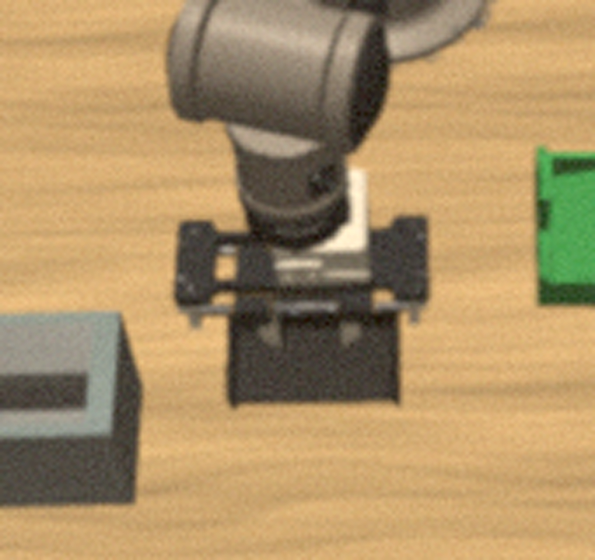

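The lip is at (315,400) and the tray is still tipped, because friction under the lip opposes the return. Dragging the tool away from the lip (−x) reverses that friction, so I'll do that at a light grip.

carry_out:
  motion:
    - {"x": -0.002, "y": 0, "z": -0.001, "twist": 0, "claw": 0.3}
    - {"x": -0.004, "y": 0, "z": -0.001, "twist": 0, "claw": 0.3}
    - {"x": -0.005, "y": 0, "z": 0, "twist": 0, "claw": 0.3}
    - {"x": -0.005, "y": 0, "z": 0, "twist": 0, "claw": 0.3}
    - {"x": -0.005, "y": 0, "z": 0, "twist": 0, "claw": 0.3}
    - {"x": -0.005, "y": 0, "z": 0, "twist": 0, "claw": 0.3}
    - {"x": -0.005, "y": 0, "z": 0, "twist": 0, "claw": 0.3}
    - {"x": -0.003, "y": 0, "z": 0, "twist": 0, "claw": 0.3}
  squeeze: 6

```text
t: 19.82
tcp_pos: [0.4084, -0.056, 0.0606]
eef_rot: [-0.0, 1.0, -0.004, -0.0]
force: [0.3, 0.3, -1.2]
finger_gap: 0.481
grip_force: 6.0
```

```bash
python3 wall.py
```

```text
19.8167 [ 0.40836916 -0.05600764  0.06064854] [ 0.28593883  0.33977738 -1.15007806] [ 0.03370344 -0.07128239  0.03624844] 0.4808588806541766 6.0002510994672775
0 113 [ 22.  24.  30. 167. 171.]
8 127 [ 22.  24.  47. 167. 172.]
16 219 [ 22.  25. 153. 171. 188.]
24 265 [ -1.  22. 144. 166. 175.]
32 244 [ -2.   2.  25. 145. 151.]
40 82 [-3. -1.  1.  6. 36.]
48 70 [-5. -2.  1.  3.  5.]
56 64 [-4. -2. -0.  2.  3.]
64 66 [-3. -2.  0.  2.  4.]
72 69 [-6. -2.  0.  2.  5.]
```

```bash
cat > prof.py <<'E'
from h import *
o=get_obs();tx,ty=o["tcp_pos"][:2]
for n in("scene","top"):
    c=shot(n);P=cloud(c).reshape(-1,3);cv2.imwrite(f"pics/p_{n}_{o['t']:.2f}.png",c["color"][...,::-1])
    v=P[:,0]-tx;u=P[:,1]-ty;print(n)
    k=(abs(u)<.085)&(v>-.06)&(v<.1)&(P[:,2]>.006)&(P[:,2]<.11)
    print("u ext",np.round(np.percentile(u[k],[0.5,99.5])*1e3))
    for lo in range(-60,100,6):
        r=[]
        for m in(abs(u)<.064,(abs(u)>=.065)&(abs(u)<.073)):
            j=k&m&(v>=lo/1e3)&(v<(lo+6)/1e3);r.append((j.sum(),np.round(np.percentile(P[j,2],[10,50,90])*1000).tolist() if j.sum()>2 else ""))
        if r[0][0]+r[1][0]:print(lo,r)
E
python3 prof.py
```

```text
scene
u ext [-70.  71.]
-36 [(np.int64(9), [23.0, 25.0, 28.0]), (np.int64(0), '')]
-30 [(np.int64(87), [24.0, 31.0, 40.0]), (np.int64(2), '')]
-24 [(np.int64(96), [25.0, 29.0, 58.0]), (np.int64(9), [49.0, 62.0, 63.0])]
-18 [(np.int64(103), [24.0, 28.0, 68.0]), (np.int64(14), [52.0, 56.0, 61.0])]
-12 [(np.int64(114), [23.0, 27.0, 107.0]), (np.int64(9), [45.0, 53.0, 55.0])]
-6 [(np.int64(97), [22.0, 26.0, 107.0]), (np.int64(10), [42.0, 50.0, 54.0])]
0 [(np.int64(84), [22.0, 25.0, 29.0]), (np.int64(4), [45.0, 47.0, 50.0])]
6 [(np.int64(142), [22.0, 29.0, 90.0]), (np.int64(9), [44.0, 48.0, 52.0])]
12 [(np.int64(97), [21.0, 25.0, 46.0]), (np.int64(10), [43.0, 44.0, 49.0])]
18 [(np.int64(82), [21.0, 24.0, 27.0]), (np.int64(9), [39.0, 42.0, 44.0])]
24 [(np.int64(80), [20.0, 23.0, 26.0]), (np.int64(9), [37.0, 39.0, 41.0])]
30 [(np.int64(89), [19.0, 23.0, 27.0]), (np.int64(11), [13.0, 36.0, 38.0])]
36 [(np.int64(60), [20.0, 23.0, 27.0]), (np.int64(12), [21.0, 34.0, 38.0])]
42 [(np.int64(1), ''), (np.int64(2), '')]
60 [(np.int64(1), ''), (np.int64(0), '')]
66 [(np.int64(3), [6.0, 7.0, 8.0]), (np.int64(0), '')]
72 [(np.int64(1), ''), (np.int64(0), '')]
78 [(np.int64(1), ''), (np.int64(0), '')]
84 [(np.int64(1), ''), (np.int64(0), '')]
90 [(np.int64(3), [6.0, 6.0, 7.0]), (np.int64(1), '')]
96 [(np.int64(1), ''), (np.int64(0), '')]
top
u ext [-75.  68.]
24 [(np.int64(0), ''), (np.int64(1), '')]
30 [(np.int64(25), [21.0, 24.0, 33.0]), (np.int64(9), [33.0, 37.0, 41.0])]
36 [(np.int64(18), [20.0, 23.0, 29.0]), (np.int64(8), [33.0, 36.0, 36.0])]
42 [(np.int64(1), ''), (np.int64(2), '')]
54 [(np.int64(0), ''), (np.int64(1), '')]
60 [(np.int64(1), ''), (np.int64(0), '')]
96 [(np.int64(1), ''), (np.int64(0), '')]
```

The end-wall slope shows a 24° tilt, with the front bottom corner already on the bench. The tab has slid up about 12 mm in the pads, so the back wall sits behind the fingers and stops it swinging level in the grip. Opening gently lets the back edge drop about 28 mm, away from the fingers.

carry_out:
  motion:
    - {"x": 0, "y": 0, "z": 0, "twist": 0, "claw": 0.3}
    - {"x": 0, "y": 0, "z": 0, "twist": 0, "claw": 0.3}
    - {"x": 0, "y": 0, "z": 0, "twist": 0, "claw": 0.48}
    - {"x": 0, "y": 0, "z": 0, "twist": 0, "claw": 0.49}
    - {"x": 0, "y": 0, "z": 0, "twist": 0, "claw": 0.5}
    - {"x": 0, "y": 0, "z": 0, "twist": 0, "claw": 0.52}
    - {"x": 0, "y": 0, "z": 0, "twist": 0, "claw": 0.55}
    - {"x": 0, "y": 0, "z": 0, "twist": 0, "claw": 0.6}
  squeeze: 3

```text
t: 20.63
tcp_pos: [0.4094, -0.0561, 0.0608]
eef_rot: [0.0, 1.0, -0.004, 0.0]
force: [-0.6, 0.3, -0.3]
finger_gap: 0.579
grip_force: 0.0
```

```bash
python3 prof.py; python3 look.py 6 200 370 80 240
```

```text
scene
u ext [-70.  71.]
-42 [(np.int64(1), ''), (np.int64(0), '')]
-36 [(np.int64(58), [10.0, 30.0, 56.0]), (np.int64(3), [28.0, 45.0, 46.0])]
-30 [(np.int64(268), [9.0, 30.0, 76.0]), (np.int64(10), [33.0, 36.0, 44.0])]
-24 [(np.int64(55), [7.0, 9.0, 12.0]), (np.int64(8), [33.0, 35.0, 38.0])]
-18 [(np.int64(54), [7.0, 10.0, 13.0]), (np.int64(8), [30.0, 35.0, 39.0])]
-12 [(np.int64(60), [9.0, 12.0, 14.0]), (np.int64(3), [29.0, 32.0, 38.0])]
-6 [(np.int64(74), [11.0, 13.0, 18.0]), (np.int64(7), [34.0, 37.0, 38.0])]
0 [(np.int64(58), [12.0, 15.0, 18.0]), (np.int64(4), [34.0, 37.0, 38.0])]
6 [(np.int64(127), [14.0, 62.0, 92.0]), (np.int64(6), [33.0, 36.0, 38.0])]
12 [(np.int64(83), [15.0, 18.0, 76.0]), (np.int64(7), [33.0, 35.0, 38.0])]
18 [(np.int64(63), [16.0, 18.0, 21.0]), (np.int64(6), [33.0, 35.0, 37.0])]
24 [(np.int64(66), [18.0, 20.0, 23.0]), (np.int64(4), [32.0, 34.0, 36.0])]
30 [(np.int64(79), [18.0, 22.0, 24.0]), (np.int64(14), [9.0, 35.0, 38.0])]
36 [(np.int64(41), [21.0, 24.0, 26.0]), (np.int64(19), [7.0, 21.0, 35.0])]
42 [(np.int64(5), [6.0, 6.0, 8.0]), (np.int64(0), '')]
54 [(np.int64(1), ''), (np.int64(0), '')]
78 [(np.int64(1), ''), (np.int64(0), '')]
96 [(np.int64(1), ''), (np.int64(0), '')]
top
u ext [-76.  76.]
24 [(np.int64(4), [21.0, 22.0, 34.0]), (np.int64(0), '')]
30 [(np.int64(18), [20.0, 22.0, 28.0]), (np.int64(7), [24.0, 35.0, 39.0])]
36 [(np.int64(14), [20.0, 23.0, 26.0]), (np.int64(4), [29.0, 32.0, 37.0])]
54 [(np.int64(1), ''), (np.int64(0), '')]
78 [(np.int64(1), ''), (np.int64(0), '')]
90 [(np.int64(1), ''), (np.int64(0), '')]
20.7333 [ 0.40928091 -0.0561001   0.06073667] -0.4707842014175706 [-0.0042115  -1.0995096   0.65953293] [0.01767888 0.01728051 0.00907993] 0.5967155656809341 0.0
```

View pics/s6.png

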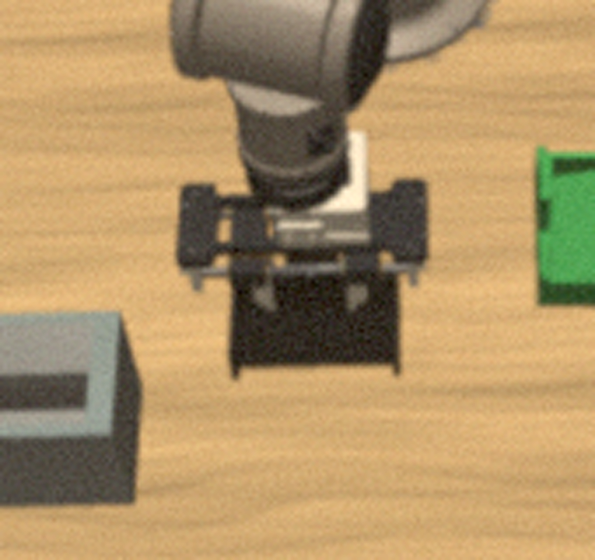

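The tray now stands flat, at (315,320): its end-wall tops are all at about 36 mm and the floor slopes 8 to 24 mm. I'll raise the tool straight up and then move it aside so the top camera can check the box.

carry_out:
  motion:
    - {"x": 0, "y": 0, "z": -0.004, "twist": 0, "claw": 0.65}
    - {"x": 0, "y": 0, "z": -0.01, "twist": 0, "claw": 0.65}
    - {"x": 0, "y": 0, "z": -0.018, "twist": 0, "claw": 0.65}
    - {"x": 0, "y": 0, "z": -0.024, "twist": 0, "claw": 0.65}
    - {"x": 0, "y": 0, "z": -0.026, "twist": 0, "claw": 0.65}
    - {"x": 0, "y": 0, "z": -0.026, "twist": 0, "claw": 0.65}
    - {"x": 0, "y": 0, "z": -0.02, "twist": 0, "claw": 0.65}
    - {"x": 0, "y": 0, "z": -0.01, "twist": 0, "claw": 0.65}

```text
t: 21.5
tcp_pos: [0.4102, -0.0563, 0.2016]
eef_rot: [0.001, 1.0, -0.004, 0.002]
force: [1.0, -1.6, -0.5]
finger_gap: 0.655
grip_force: 0.0
```

carry_out:
  motion:
    - {"x": 0, "y": -0.01, "z": 0, "twist": 0, "claw": 0.65}
    - {"x": 0, "y": -0.025, "z": 0, "twist": 0, "claw": 0.65}
    - {"x": 0, "y": -0.03, "z": 0, "twist": 0, "claw": 0.65}
    - {"x": 0, "y": -0.03, "z": 0, "twist": 0, "claw": 0.65}
    - {"x": 0, "y": -0.03, "z": 0, "twist": 0, "claw": 0.65}
    - {"x": 0, "y": -0.03, "z": 0, "twist": 0, "claw": 0.65}
    - {"x": 0, "y": -0.02, "z": 0, "twist": 0, "claw": 0.65}
    - {"x": 0, "y": -0.01, "z": 0, "twist": 0, "claw": 0.65}

```text
t: 22.17
tcp_pos: [0.4097, 0.1315, 0.1979]
eef_rot: [-0.0, 1.0, -0.003, -0.001]
force: [-0.5, -0.1, 0.1]
finger_gap: 0.653
grip_force: 0.0
```

Run:
```python
from h import *
o=get_obs();print(o["t"],o["tcp_pos"],o["dq"].round(4))
c=shot("top");W=cloud(c);im=c["color"][...,::-1]
P=W.reshape(-1,3);k=(P[:,0]>.35)&(P[:,0]<.41)&(abs(P[:,1]+.056)<.04)&(P[:,2]>.05)&(P[:,2]<.11)
print("tab",k.sum(),P[k].mean(0),cv2.minAreaRect(P[k,:2].astype(np.float32)*1000))
k=(abs(P[:,0]-.505)<.017)&(abs(P[:,1]+.297)<.075);print("slot z",np.round(np.percentile(P[k,2],[5,25,50,75,95]),3))
a=cv2.convertScaleAbs(cv2.resize(im[150:270,280:500],None,fx=3.6,fy=3.6,interpolation=cv2.INTER_CUBIC),alpha=1.8,beta=20);cv2.imwrite("pics/end.png",a)
```

```text
22.1667 [0.40965582 0.13152602 0.19785137] [ 0.2379  0.0606 -0.0828 -0.0196  0.022   0.2331]
tab 118 [ 0.37674611 -0.05571094  0.08365318] ((375.9201965332031, -56.78778839111328), (43.87427520751953, 10.58647346496582), 89.70095825195312)
slot z [0.005 0.008 0.015 0.018 0.022]
```

View pics/end.png

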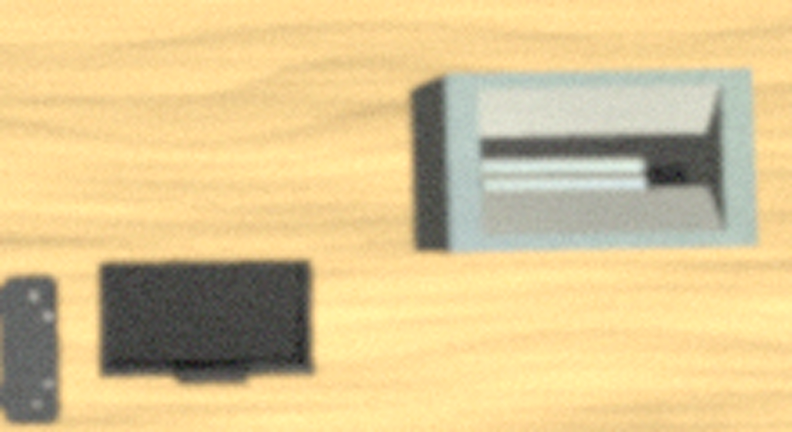

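Both shafts lie in the slot box at (560,170), tops at about 20 mm. The empty tray stands upright at (205,320), and the gripper is clear. Letting the arm settle, then handing in.

carry_out:
  motion:
    - {"x": 0, "y": 0, "z": 0, "twist": 0, "claw": 0.65}
    - {"x": 0, "y": 0, "z": 0, "twist": 0, "claw": 0.65}
    - {"x": 0, "y": 0, "z": 0, "twist": 0, "claw": 0.65}
    - {"x": 0, "y": 0, "z": 0, "twist": 0, "claw": 0.65}
    - {"x": 0, "y": 0, "z": 0, "twist": 0, "claw": 0.65}
    - {"x": 0, "y": 0, "z": 0, "twist": 0, "claw": 0.65}
    - {"x": 0, "y": 0, "z": 0, "twist": 0, "claw": 0.65}
    - {"x": 0, "y": 0, "z": 0, "twist": 0, "claw": 0.65}

```text
t: 22.88
tcp_pos: [0.4108, 0.1287, 0.1987]
eef_rot: [0.0, 1.0, -0.004, 0.0]
force: [0.2, -0.4, -0.5]
finger_gap: 0.648
grip_force: 0.0
```

```bash
python3 -c "
from workcell import job
print(job.finish_job())"
```

```text
the job is handed in; nothing more can be done
None
```

Both shafts are in the slot box and the empty tray stands upright on the bench with the gripper clear, as the last top view showed; I handed the job in at about 23 s, and no verdict was returned.

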